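# Slide a medicine carton along the fence into the scanner's corner pocket

## Robot

A 6-joint arm with a two-finger parallel gripper is mounted at the origin on the work surface. World frame = base frame: x ahead of the robot, y to its left, z up, the work surface at z = 0. Lengths are in m, angles in rad, forces in N, time in s.
With the tool pointing down it reaches from about 0.275 to 0.85 m from the base axis. Payload 19 kg.
Tool frame: the origin (TCP) lies at the very end of the fingers, on their centre line; the grasp point (between the pads) lies r.grip_depth behind it (r.grip_depth is the distance from the TCP to the grasp point, in m); z points along the fingers, y is the line along which they close (so a half turn about z gives the same grasp; the last joint's range is limited). The gripper opens to 85 mm and grips with 20 to 120 N. Pads are 22 mm wide; open, the fingers measure 114 mm over their backs; the gripper's body (76 mm by 85 mm) begins 54 mm behind the grasp point. The pads swing forward as they close: fully open they stand 13 mm farther back than shut.
Start: joints at [-1.284, 0.15, 1.437, -0, 1.554, -0.134], TCP at [0.235, -0.525, 0.231] pointing down, gripper open.
Joint ranges: [-2.8, 2.8], [-0.68, 2.1], [0.12, 2.68], [-1.39, 4.53], [0.16, 2.79], [-2.81, 2.81]. Speed limits (rad/s): [1.89, 1.89, 2.22, 3.01, 3.01, 3.01].

## Interface

Orientations are given as a rotation vector (axis times angle).
In Python, from cell import r gives the robot as it stands. The module is installed in compiled form; this text tells all that it offers.
- The arm moves only by the tool drive_tool, never from a script. Its argument "rows" is a list of rows, each an object with "translation": the shift along the tool's x, y, z scaled (see below), a list of three; "turn": the turn, a rotation vector about the tool's x, y, z scaled (see below), a list of three; "hand": the closure, from -1 (fully open) to 1 (shut), so that 0 is half open. In form: [{"translation": [dx, dy, dz], "turn": [ax, ay, az], "hand": hand}, ...]. A call has 1 to 20 rows; each row is the pose to reach, as a shift and turn from the pose commanded when the call began, along the tool's axes at that moment; what a row does not reach only later rows make up. The controller multiplies each number of a shift by 400 mm and each number of a turn by 60 degrees. A row lasts 1/10 s, in which the tool goes at most 50 mm and 8.59 degrees, less where a joint would pass 70% of its speed; a pose out of reach is approached as far as the arm can. A call with a number of a shift or a turn outside -1 to 1 is refused whole. A call with a gripper value outside its range is refused whole. The fingers move at their own pace and stop on an object; "force" is the grip in N (left out, the last holds). Time passes only in rows, so rows that repeat a pose let the fingers close. It gives the time, the measured TCP pose, the force, the opening and the grip force at its end, in the units of the state.
- r.state(): the state, without advancing time (a new reading comes with each control period).
- r.get_image(name): name is "side" or "top" or "wrist"; returns a dict with "pixels" (480x640x3 uint8, red, green, blue), "fovy" (degrees; the focal length in pixels is half the picture's height over the tangent of half this angle, whatever the lens; pixels are square), "cx", "cy" (the principal point, pixels), "position" and "orientation" of the camera in the world; the wrist camera has in their place "mount" (4x4, takes a point from camera to tool coordinates, whose origin is the TCP and whose axes are the flange's). Camera axes: x right, y down, z forward; pixel columns grow to the right and rows downward; lengths in m; the calibration is good to about 2 mm. A picture is of the moment at which its call begins: read the wrist's pose just before it. There is no depth.
- r.sign_off(): hands the job in; it is judged then, once.
The state is a dict: "time": time; "joint_positions": joint angles; "qvel": joint speeds; "joint_efforts": joint torques, N m; "ee_pos": TCP position; "eef_rot": TCP orientation; "contact_force": force on the tool from outside, world axes, zero at the start; "wrist_torque": the same for the moment, N m; "gripper_width": opening from 0.0 (shut) to 1.0 (fully open); "grip_force": force on a finger pad.
Only numpy, scipy, OpenCV 4.12 (cv2) and the standard library are available. Lean on these libraries where they do the work, as an engineer would, in place of code of your own. Each camera call takes 0.05 s, during which the arm holds its last target. There are 200 camera calls.

## Task

Without picking it up, push the small medicine carton lying flat on the wooden scan bed up flush against the aluminium fence, short of the pocket, then slide it along, keeping it against the fence, into the corner pocket until it sits fully home: flush with the fence and up against the end stop. The carton stays flat on the bed throughout; leave the vial, the bottle and the upright box where they stand, and finish clear of everything.

Things in the scene. Friction and masses are not known exactly. Their poses are not given: they have to be found in the camera images.
- bed: The scan bed: a fixed plywood plate 210 mm (its x) by 400 mm (its y), top 8 mm above the table. Origin on the table; the plate spans x -110 to +100 mm, y -200 to +200 mm. +x points across the fence, away from the carton's side. Place and yaw vary.
- fence (a point): Top edge of the fence's near (-x) face, at mid length (bed x = +50 mm, y = 0). The fence is a straight aluminium bar along the bed's whole length (y), 12 mm wide, its top 14 mm above the plate.
- pocket: The corner pocket: a fixed black plastic corner clamped to the fence near the bed's -y (right) end, place along it varies, axes parallel to the bed's. Origin: inner corner where the fence's near face meets the end stop, on the bed's top. The end stop's face is y = 0; +y runs along the fence out of the pocket. Behind the stop (x -38 to +2, y -14 to -52 mm) stands a grey reader head 40 mm high.
- lip_end (a point): Top inner edge of the lip where its straight part ends: 36 mm from the end stop, 34 mm from the fence. The lip is a wall parallel to the fence, so the pocket is 34 mm wide; 12 mm thick, as high as the stop (14 mm over the bed). From here it flares away from the fence to 54 mm from the stop.
- home (a point): Where the carton's centre is when it is fully home: pocket x = -15, y = +28 mm, 9 mm above the bed's top, long sides along y. Its last 20 mm then stand out beyond the straight part of the lip.
- carton: The small white medicine carton to be moved: 30 mm (its x) by 56 mm (its y) by 18 mm high, about 40 g, rigid, loose, lying flat on the bed on the near side of the fence, turned up to 30 degrees out of line with it. Origin: centre of its underside; z up.
- carton_mid (a point): The centre of that carton, half-way up (9 mm above the bed's top).
- vial: Leave alone: an amber vial with a white cap, 30 mm across, 62 mm high, standing on the near part of the bed. Origin: centre of its underside.
- bottle: Leave alone: a white pill bottle, 48 mm across, 75 mm high, standing on the table beyond one end of the bed. Origin: centre of its underside.
- box_upright: Leave alone: a larger white box, 40 by 62 mm and 72 mm high, standing on the table beyond one end of the bed. Origin: centre of its underside.
Mind the look-alikes: they are no part of the job. What is shaped like the carton but black or purple is not meant.

How it is judged:
By the outcome, as a careful person would: the job done as asked, in the order asked, and still so for the second after the job is handed in, with the robot touching nothing.
It also fails if it takes over 51 s, if anything falls off the work surface, if the arm or the gripper's body presses on something with over 40 N, if the wrist force passes 120 N, or if a joint passes its speed limit or range.

## Working session

There is one attempt and no reset: what is moved stays moved. The work goes in short steps, Python scripts to look and compute and a tool call to move; the robot and the scene stay as the last step left them, time stands still between calls to the robot, and variables do not carry over. Pictures are saved under pics/ and viewed, at most 10 in all, crops included, and the job is handed in when it is done.

Besides the shell and the picture viewer there is one more tool, called after ">>>" by a JSON object that holds its "method" and its "body". drive_tool: Moves the arm, as the interface text tells. Shifts and turns lie within -1 to 1; 1 stands for 400 mm of shift or 60 degrees of turn. Its arguments: {"type":"object","properties":{"rows":{"type":"array","items":{"type":"object","properties":{"translation":{"type":"array","items":{"type":"number","minimum":-1,"maximum":1}},"turn":{"type":"array","items":{"type":"number","minimum":-1,"maximum":1}},"hand":{"type":"number"}}}},"force":{"type":"number"}},"required":["rows"]}

```bash
mkdir -p pics
cat > h.py <<'E'
from cell import r
import numpy as np, cv2
from scipy.spatial.transform import Rotation as R
def cam(n):
    s=r.state(); d=r.get_image(n)
    f=240/np.tan(np.radians(d['fovy'])/2)
    if n=='wrist':
        T=np.eye(4);T[:3,:3]=R.from_rotvec(s['eef_rot']).as_matrix();T[:3,3]=s['ee_pos'];T=T@np.array(d['mount'])
        p,M=T[:3,3],T[:3,:3]
    else:
        p=np.array(d['position']);o=np.array(d['orientation'])
        M=o if o.shape==(3,3) else (R.from_rotvec(o).as_matrix() if o.size==3 else None)
    return d['pixels'],f,d['cx'],d['cy'],p,M
def ray(c,u,v):
    _,f,cx,cy,p,M=c
    return p,M@np.array([(u-cx)/f,(v-cy)/f,1])
def plane(c,u,v,z):
    p,d=ray(c,u,v); return p+d*(z-p[2])/d[2]
def tri(c1,a,c2,b):
    p,d=ray(c1,*a);q,e=ray(c2,*b);d=d/np.linalg.norm(d);e=e/np.linalg.norm(e)
    t=np.linalg.lstsq(np.c_[d,-e],q-p,rcond=None)[0]
    x,y=p+d*t[0],q+e*t[1]; return (x+y)/2,np.linalg.norm(x-y)
def save(c,n): cv2.imwrite('pics/'+n,c[0][:,:,::-1])
E
python3 - <<'E'
from h import *
import pickle
d=r.get_image('top');print({k:v for k,v in d.items() if k!='pixels'})
for n in('top','side','wrist'):
    c=cam(n);save(c,n+'0.png');print(n,c[1:]);pickle.dump(c,open(n+'0.pkl','wb'))
s=r.state();print(s['time'],s['ee_pos'],s['eef_rot'],r.grip_depth)
E
```

```text
{'fovy': 44.34111541316474, 'cx': 321.5003056123037, 'cy': 225.1826506938422, 'position': array([0.38937048, 0.01764829, 1.2521505 ]), 'orientation': array([-2.20483772,  2.14829409, -0.07575561])}
top (np.float64(588.9669951232288), 321.5003056123037, 225.1826506938422, array([0.38937048, 0.01764829, 1.2521505 ]), array([[ 0.0262976 , -0.99655838,  0.07861187],
       [-0.99962036, -0.02556862,  0.01026566],
       [-0.00822033, -0.07885199, -0.99685244]]))
side (np.float64(488.03090416047434), 325.1193910448948, 239.87485220903957, array([0.41902464, 0.7107997 , 0.5976276 ]), array([[-0.99509895, -0.05666553,  0.0810376 ],
       [-0.09843259,  0.64586679, -0.75707801],
       [-0.00943926, -0.76134428, -0.6482791 ]]))
wrist (np.float64(339.9529513077125), 316.4108416277533, 239.63061003484754, array([ 0.30149261, -0.49546061,  0.37305362]), array([[ 0.4091043 , -0.8740809 , -0.26194704],
       [-0.91248578, -0.39246293, -0.11550998],
       [-0.00183943,  0.28627857, -0.95814466]]))
0.2 [ 0.23480306 -0.52470474  0.23092959] [-3.07158621e+00 -6.55938799e-01  9.19991030e-05] 0.0187
```

View pics/top0.png

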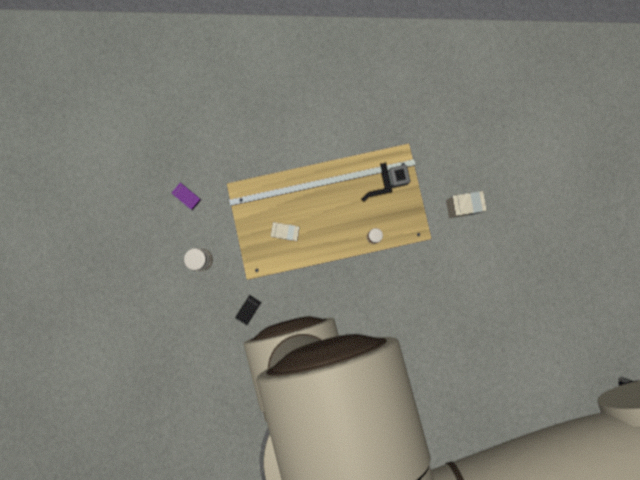

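View pics/side0.png

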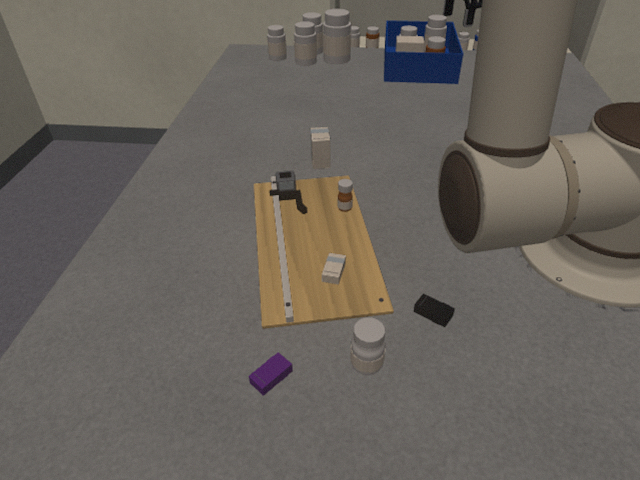

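The top view shows the bed with corners near (228,184), (409,146), (430,240) and (247,278). The carton is at (285,232), the pocket at (388,178) and the vial at (375,236). In the side view the carton is at (334,268).

Run:
```python
from h import *
import pickle
t=pickle.load(open('top0.pkl','rb'));s=pickle.load(open('side0.pkl','rb'))
C=[plane(t,u,v,.008) for u,v in((228,184),(409,146),(430,240),(247,278))]
print(np.round(C,3),[np.linalg.norm(C[i]-C[i-1]) for i in range(4)])
d=C[0]+C[3]-C[1]-C[2];print('bed y dir yaw',np.degrees(np.arctan2(d[1],d[0])))
print('carton',plane(t,285,232,.026),plane(s,334,264,.026),tri(t,(285,232),s,(334,264)))
print('fence ends',plane(t,231,202,.022),plane(t,414,162,.022),'stop',plane(t,386,178,.022),'vialtop',plane(t,375,236,.07))
st=r.state();M=R.from_rotvec(st['eef_rot']).as_matrix();print(M)
```

```text
[[ 0.57   0.232  0.008]
 [ 0.662 -0.152  0.008]
 [ 0.462 -0.199  0.008]
 [ 0.372  0.184  0.008]] [np.float64(0.20425987963913358), np.float64(0.3951953814019644), np.float64(0.20565473570062348), np.float64(0.39424850966775266)]
bed y dir yaw 103.31030123615041
carton [0.46983901 0.10607521 0.026     ] [0.46912218 0.10513313 0.026     ] (array([0.46941639, 0.10600566, 0.0268413 ]), np.float64(0.000733365337315225))
fence ends [0.5304179  0.22200266 0.022     ] [ 0.62510005 -0.16132223  0.022     ] stop [ 0.58954122 -0.10290273  0.022     ] vialtop [ 0.4635587  -0.07820425  0.07      ]
[[ 9.12770375e-01  4.08473005e-01 -2.13755961e-04]
 [ 4.08473049e-01 -9.12770096e-01  7.20450876e-04]
 [ 9.91746856e-05 -7.44919766e-04 -9.99999718e-01]]
```

>>> {"method": "drive_tool", "body": {"rows": [{"translation":[0.61,-0.49,0.04],"turn":[0,0,0.18],"hand":0.4},{"translation":[0.61,-0.49,0.04],"turn":[0,0,0.18],"hand":0.4},{"translation":[0.61,-0.49,0.04],"turn":[0,0,0.18],"hand":0.4},{"translation":[0.61,-0.49,0.04],"turn":[0,0,0.18],"hand":0.4},{"translation":[0.61,-0.49,0.04],"turn":[0,0,0.18],"hand":0.4},{"translation":[0.61,-0.49,0.04],"turn":[0,0,0.18],"hand":0.4},{"translation":[0.61,-0.49,0.04],"turn":[0,0,0.18],"hand":0.4},{"translation":[0.61,-0.49,0.04],"turn":[0,0,0.18],"hand":0.4},{"translation":[0.61,-0.49,0.04],"turn":[0,0,0.18],"hand":0.4}], "force": 20}}

```text
time: 1.1
ee_pos: [0.3775, -0.2464, 0.2153]
eef_rot: [3.12, 0.365, -0.0]
contact_force: [-0.2, -0.4, 0.2]
gripper_width: 0.298
grip_force: 0.0
```

>>> {"method": "drive_tool", "body": {"rows": [{"translation":[0.5,-0.59,0.04],"turn":[0,0,0],"hand":0.4},{"translation":[0.5,-0.59,0.04],"turn":[0,0,0],"hand":0.4},{"translation":[0.5,-0.59,0.04],"turn":[0,0,0],"hand":0.4},{"translation":[0.5,-0.59,0.04],"turn":[0,0,0],"hand":0.4},{"translation":[0.5,-0.59,0.04],"turn":[0,0,0],"hand":0.4},{"translation":[0.5,-0.59,0.04],"turn":[0,0,0],"hand":0.4},{"translation":[0.5,-0.59,0.04],"turn":[0,0,0],"hand":0.4},{"translation":[0.5,-0.59,0.04],"turn":[0,0,0],"hand":0.4},{"translation":[0.5,-0.59,0.04],"turn":[0,0,0],"hand":0.4},{"translation":[0.5,-0.59,0.04],"turn":[0,0,0],"hand":0.4}]}}

```text
time: 2.1
ee_pos: [0.5175, 0.0278, 0.1994]
eef_rot: [3.121, 0.361, -0.0]
contact_force: [-0.1, -0.1, -0.4]
gripper_width: 0.297
grip_force: 0.0
```

Run:
```python
from h import *
import pickle
c=cam('wrist');save(c,'w1.png');pickle.dump(c,open('w1.pkl','wb'))
s=r.state();print(s['time'],s['ee_pos'],s['gripper_width'])
```

```text
2.15 [0.51758366 0.02789367 0.19949414] 0.2939527268131908
```

View pics/w1.png

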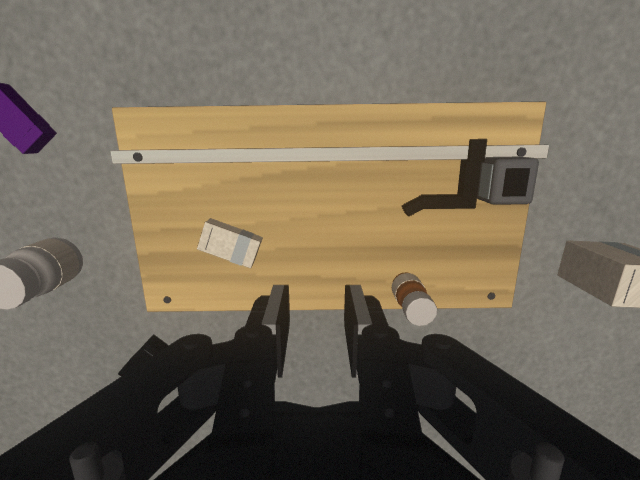

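The wrist view shows the carton at (230,243) and the fence's near edge from (112,162) to (548,158). The stop face is at about column 459, the lip end near (423,195) and the vial at (412,295). I'll refine these with masks.

Run:
```python
from h import *
import pickle
c=pickle.load(open('w1.pkl','rb'));im=c[0];hsv=cv2.cvtColor(im,cv2.COLOR_RGB2HSV);g=im.max(2)
# fence near-face top edge: lower edge of grey bar (low sat) 
P=[]
for u in list(range(160,450,10)):
    col=hsv[145:175,u,1].astype(int); rows=np.where(col<60)[0]+145; P.append((u,rows.max()+.5))
W=np.array([plane(c,u,v,.022)[:2] for u,v in P])
vx,vy,x0,y0=cv2.fitLine(W.astype(np.float32),cv2.DIST_HUBER,0,.001,.001).ravel()
if vy<0: vx,vy=-vx,-vy
yaw=np.arctan2(vy,vx)-np.pi/2;print('fence yaw',np.degrees(yaw),x0,y0,P[0],P[-1])
ey=np.array([vx,vy]);ex=np.array([vy,-vx]);f0=np.array([x0,y0])
B=lambda p:(np.round([(np.array(p)[:2]-f0)@ex,(np.array(p)[:2]-f0)@ey],4))
# stop left edge
for v in (170,180,188):
    row=g[v,430:480]; u=430+np.where(row<60)[0].min()-.5; print('stop',u,B(plane(c,u,v,.022)),B(plane(c,u,v,.008)))
    stop=plane(c,u,v,.022)
for u in (430,440,450):
    col=g[165:215,u]; k=np.where(col<60)[0]; print('lip',u,165+k.min(),B(plane(c,u,165+k.min()-.5,.022)))
# carton: bright low sat in bed
m=((hsv[:,:,1]<60)&(g>100)).astype(np.uint8);m[:190]=0;m[290:]=0;m[:,:150]=0;m[:,320:]=0
m=cv2.morphologyEx(m,cv2.MORPH_CLOSE,np.ones((7,7)))
k=max(cv2.findContours(m,0,1)[0],key=cv2.contourArea);q=cv2.approxPolyDP(k,4,True)[:,0];print(q.tolist())
T=np.array([plane(c,*p,.026)[:2] for p in k[:,0]],np.float32)
rc=cv2.minAreaRect((T*1000));print('carton top plane',rc, B(np.array(rc[0])/1000))
for p in cv2.boxPoints(rc): print(B(p/1000))
for p in q: print('poly',p,B(plane(c,*p,.026)))
t=pickle.load(open('top0.pkl','rb'))
print('tri stop/fence corner check',plane(t,386,178,.022),stop)
print('vial',B([.4636,-.0782]),'tcp',B(r.state()['ee_pos']))
i=cv2.resize(im[130:300,180:480],None,fx=2.6,fy=2.6,interpolation=2);cv2.imwrite('pics/w1c.png',i[:,:,::-1])
```

```text
fence yaw 14.012051 0.560087 0.07665421 (160, np.float64(162.5)) (440, np.float64(158.5))
stop 459.5 [-0.0104 -0.1702] [-0.0118 -0.176 ]
stop 458.5 [-0.0196 -0.1703] [-0.0213 -0.176 ]
stop 457.5 [-0.0271 -0.1701] [-0.0291 -0.1759]
lip 430 195 [-0.0328 -0.1448]
lip 440 195 [-0.033  -0.1543]
lip 450 195 [-0.0331 -0.1637]
[[205, 222], [197, 248], [250, 267], [259, 243], [252, 233], [234, 233]]
carton top plane ((473.8751220703125, 104.7568359375), (54.93950271606445, 35.64347839355469), 82.1185531616211) [-0.0768  0.0481]
[-0.1036  0.0293]
[-0.0705  0.016 ]
[-0.0501  0.067 ]
[-0.0831  0.0803]
poly [205 222] [-0.0557  0.069 ]
poly [197 248] [-0.0816  0.0797]
poly [250 267] [-0.1021  0.0293]
poly [259 243] [-0.0773  0.0188]
poly [252 233] [-0.0672  0.0249]
poly [234 233] [-0.0669  0.0423]
tri stop/fence corner check [ 0.58954122 -0.10290273  0.022     ] [ 0.57503366 -0.09495921  0.022     ]
vial [-0.1311 -0.1269] tcp [-0.053 -0.037]
```

View pics/w1c.png

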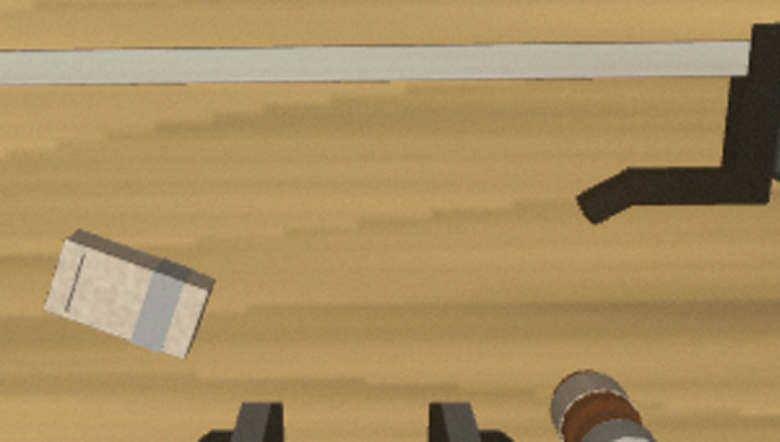

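>>> {"method": "drive_tool", "body": {"rows": [{"translation":[-0.207,-0.212,0.1],"turn":[0,0,-0.0137],"hand":0.4},{"translation":[-0.207,-0.212,0.2],"turn":[0,0,-0.0137],"hand":0.4},{"translation":[-0.207,-0.212,0.3],"turn":[0,0,-0.0137],"hand":0.4},{"translation":[-0.207,-0.212,0.36],"turn":[0,0,-0.0137],"hand":0.4},{"translation":[-0.207,-0.212,0.42],"turn":[0,0,-0.0137],"hand":0.4},{"translation":[-0.207,-0.212,0.45],"turn":[0,0,-0.0137],"hand":0.4},{"translation":[-0.207,-0.212,0.466],"turn":[0,0,-0.0137],"hand":0.4},{"translation":[-0.207,-0.212,0.466],"turn":[0,0,-0.0137],"hand":0.4},{"translation":[-0.207,-0.212,0.466],"turn":[0,0,-0.0137],"hand":0.4}]}}

```text
time: 3.05
ee_pos: [0.4186, 0.0927, 0.0141]
eef_rot: [3.118, 0.386, 0.003]
contact_force: [1.2, -0.2, 0.8]
gripper_width: 0.304
grip_force: 0.0
```

```bash
cat >> h.py <<'E'
def toF(p):
    a=np.radians(14.012);d=np.array(p)[:2]-[0.560087,0.07665421]
    return np.round([d@[np.cos(a),np.sin(a)],d@[-np.sin(a),np.cos(a)]],4)
E
python3 - <<'E'
from h import *
c=cam('wrist');save(c,'w2.png')
s=r.state();print(s['time'],s['ee_pos'],toF(s['ee_pos']),s['contact_force'],s['eef_rot'])
E
```

```text
3.1 [0.41862038 0.09277958 0.01406215] [-0.1334  0.0499] [-0.22319878  0.41796184 -0.74540338] [3.11775158e+00 3.85862183e-01 2.86072346e-03]
```

View pics/w2.png

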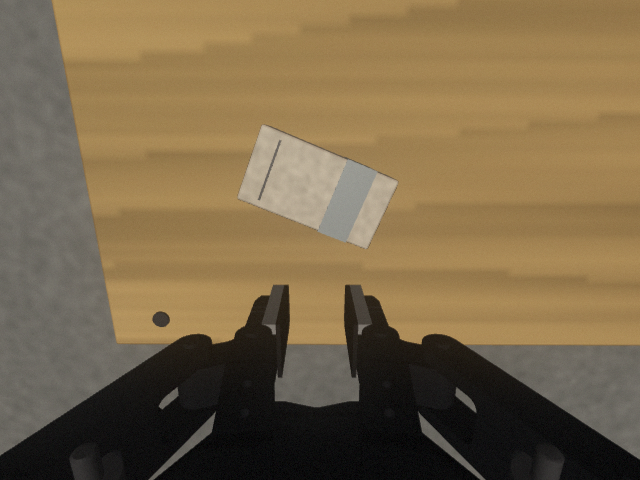

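>>> {"method": "drive_tool", "body": {"rows": [{"translation":[0.02,0,0],"turn":[0,0,0],"hand":0.4},{"translation":[0.035,0,0],"turn":[0,0,0],"hand":0.4},{"translation":[0.045,0,0],"turn":[0,0,0],"hand":0.4},{"translation":[0.055,0,0],"turn":[0,0,0],"hand":0.4},{"translation":[0.065,0,0],"turn":[0,0,0],"hand":0.4},{"translation":[0.075,0,0],"turn":[0,0,0],"hand":0.4},{"translation":[0.085,0,0],"turn":[0,0,0],"hand":0.4},{"translation":[0.095,0,0],"turn":[0,0,0],"hand":0.4},{"translation":[0.105,0,0],"turn":[0,0,0],"hand":0.4},{"translation":[0.115,0,0],"turn":[0,0,0],"hand":0.4},{"translation":[0.125,0,0],"turn":[0,0,0],"hand":0.4},{"translation":[0.135,0,0],"turn":[0,0,0],"hand":0.4},{"translation":[0.145,0,0],"turn":[0,0,0],"hand":0.4},{"translation":[0.155,0,0],"turn":[0,0,0],"hand":0.4},{"translation":[0.165,0,0],"turn":[0,0,0],"hand":0.4},{"translation":[0.175,0,0],"turn":[0,0,0],"hand":0.4},{"translation":[0.185,0,0],"turn":[0,0,0],"hand":0.4},{"translation":[0.195,0,0],"turn":[0,0,0],"hand":0.4},{"translation":[0.195,0,0],"turn":[0,0,0],"hand":0.4}]}}

```text
time: 5.0
ee_pos: [0.4938, 0.1121, 0.0129]
eef_rot: [-3.118, -0.386, -0.0]
contact_force: [-0.4, 0.3, 0.6]
gripper_width: 0.301
grip_force: 0.0
```

Run:
```python
from h import *
c=cam('wrist');save(c,'w3.png')
s=r.state();print(s['time'],s['ee_pos'],toF(s['ee_pos']),s['contact_force'],s['eef_rot'])
```

```text
5.05 [0.49347772 0.11203642 0.01287536] [-0.0561  0.0505] [ 1.02456725 -0.63410204  0.13754819] [-3.11758080e+00 -3.86524563e-01  8.84980987e-05]
```

View pics/w3.png

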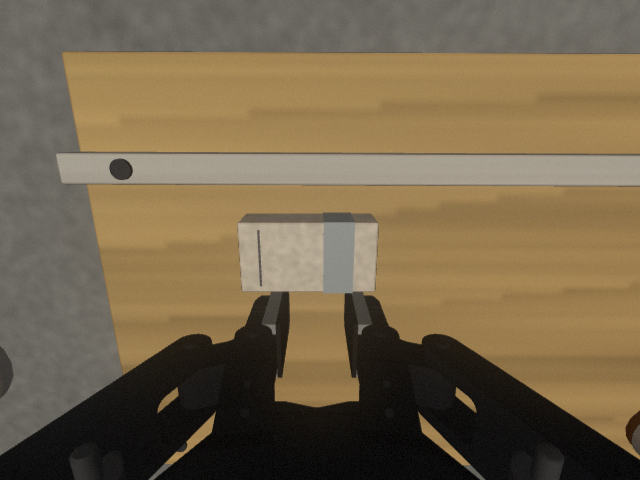

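The carton now lies square to the fence, spanning columns 238 to 378. Its front is at row 214 and the fence edge at row 185, leaving roughly 13 mm to go.

>>> {"method": "drive_tool", "body": {"rows": [{"translation":[0.008,0,0],"turn":[0,0,0],"hand":0.4},{"translation":[0.016,0,0],"turn":[0,0,0],"hand":0.4},{"translation":[0.024,0,0],"turn":[0,0,0],"hand":0.4},{"translation":[0.028,0,0],"turn":[0,0,0],"hand":0.4},{"translation":[0.032,0,0],"turn":[0,0,0],"hand":0.4},{"translation":[0.034,0,0],"turn":[0,0,0],"hand":0.4},{"translation":[0.034,0,0],"turn":[0,0,0],"hand":0.4}]}}

```text
time: 5.75
ee_pos: [0.5066, 0.1153, 0.0129]
eef_rot: [-3.118, -0.386, 0.0]
contact_force: [-0.8, 0.2, 0.1]
gripper_width: 0.299
grip_force: 0.0
```

>>> {"method": "drive_tool", "body": {"rows": [{"translation":[0.002,0,0],"turn":[0,0,0],"hand":0.4},{"translation":[0.004,0,0],"turn":[0,0,0],"hand":0.4},{"translation":[0.004,0,0],"turn":[0,0,0],"hand":0.4}]}}

```text
time: 6.05
ee_pos: [0.5078, 0.1157, 0.0129]
eef_rot: [-3.118, -0.386, 0.001]
contact_force: [-4.6, -1.2, 1.8]
gripper_width: 0.298
grip_force: 2.0
```

>>> {"method": "drive_tool", "body": {"rows": [{"translation":[-0.02,0,0],"turn":[0,0,0],"hand":0.4},{"translation":[-0.05,0,0],"turn":[0,0,0],"hand":0.4},{"translation":[-0.06,0,-0.1],"turn":[0,0,0],"hand":1},{"translation":[-0.06,0,-0.2],"turn":[0,0,0],"hand":1},{"translation":[-0.06,0,-0.25],"turn":[0,0,0],"hand":1},{"translation":[-0.06,0,-0.25],"turn":[0,0,0],"hand":1},{"translation":[-0.06,0,-0.25],"turn":[0,0,0],"hand":1}]}}

```text
time: 6.75
ee_pos: [0.4842, 0.1097, 0.1128]
eef_rot: [-3.118, -0.386, -0.001]
contact_force: [0.4, -0.3, -1.1]
gripper_width: -0.002
grip_force: 0.0
```

```bash
cat > m.py <<'E'
from h import *
import sys
def carton(c,lo=150):
    hsv=cv2.cvtColor(c[0],cv2.COLOR_RGB2HSV)
    m=((hsv[:,:,1]<60)&(hsv[:,:,2]>lo)).astype(np.uint8); return m
E
python3 - <<'E'
from h import *
import pickle
c=cam('wrist');save(c,'w4.png');pickle.dump(c,open('w4.pkl','wb'))
s=r.state();print(s['time'],s['ee_pos'],toF(s['ee_pos']),s['contact_force'],s['joint_positions'],s['gripper_width'])
E
```

```text
6.8 [0.4839754  0.10968646 0.11212142] [-0.0658  0.0505] [ 0.23040933  0.582329   -0.21728547] [6.74353839e-02 6.01472893e-02 1.78400501e+00 7.99071295e-05
 1.29827073e+00 1.39156723e+00] -0.005709299402501003
```

View pics/w4.png

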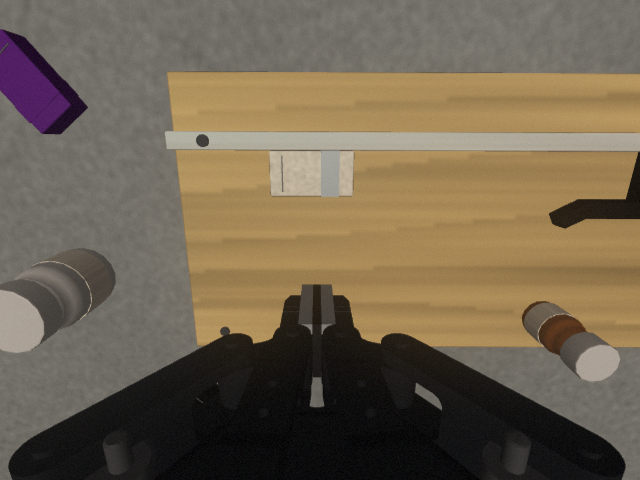

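The carton is flush with the fence along row 150 and spans columns 270 to 353, well short of the pocket.

Run:
```python
from h import *
import pickle
c=pickle.load(open('w4.pkl','rb'))
for p in((269.5,152),(269.5,196),(353.5,152),(353.5,196)): print(p,toF(plane(c,*p,.026)))
print('lip end/flare',toF(plane(c,549,215,.022)),'fence',toF(plane(c,300,150.5,.022)),toF(plane(c,600,150.5,.022)))
```

```text
(269.5, 152) [-0.0016  0.081 ]
(269.5, 196) [-0.0304  0.082 ]
(353.5, 152) [-0.0014  0.0261]
(353.5, 196) [-0.0303  0.0251]
lip end/flare [-0.0439 -0.1126] fence [-0.0007  0.0612] [-1.000e-04 -1.377e-01]
```

>>> {"method": "drive_tool", "body": {"rows": [{"translation":[0.117,-0.136,0],"turn":[0,0,-0.14],"hand":0.84},{"translation":[0.117,-0.136,0],"turn":[0,0,-0.28],"hand":0.84},{"translation":[0.117,-0.136,0],"turn":[0,0,-0.42],"hand":0.84},{"translation":[0.117,-0.136,0],"turn":[0,0,-0.56],"hand":0.84},{"translation":[0.117,-0.136,0],"turn":[0,0,-0.7],"hand":0.84},{"translation":[0.117,-0.136,0],"turn":[0,0,-0.75],"hand":0.84},{"translation":[0.117,-0.136,0],"turn":[0,0,-0.75],"hand":0.84}]}}

```text
time: 7.5
ee_pos: [0.5162, 0.1738, 0.1115]
eef_rot: [-2.731, -1.551, 0.003]
contact_force: [0.6, 0.1, -0.3]
gripper_width: 0.082
grip_force: 0.0
```

>>> {"method": "drive_tool", "body": {"rows": [{"translation":[0,0,0],"turn":[0,0,-0.14],"hand":0.84},{"translation":[0,0,0],"turn":[0,0,-0.28],"hand":0.84},{"translation":[0,0,0],"turn":[0,0,-0.42],"hand":0.84},{"translation":[0,0,0],"turn":[0,0,-0.56],"hand":0.84},{"translation":[0,0,0],"turn":[0,0,-0.7],"hand":0.84},{"translation":[0,0,0],"turn":[0,0,-0.75],"hand":0.84},{"translation":[0,0,0.06],"turn":[0,0,-0.75],"hand":0.84},{"translation":[0,0,0.12],"turn":[0,0,-0.75],"hand":0.84},{"translation":[0,0,0.15],"turn":[0,0,-0.75],"hand":0.84},{"translation":[0,0,0.15],"turn":[0,0,-0.75],"hand":0.84}]}}

```text
time: 8.5
ee_pos: [0.5157, 0.1738, 0.051]
eef_rot: [-1.931, -2.475, 0.004]
contact_force: [0.6, -0.1, -0.3]
gripper_width: 0.083
grip_force: 0.0
```

Run:
```python
from h import *
c=cam('wrist');save(c,'w5.png')
s=r.state();R_=R.from_rotvec(s['eef_rot']).as_matrix();print(s['time'],s['ee_pos'],toF(s['ee_pos']),np.degrees(np.arctan2(R_[1,0],R_[0,0])),s['joint_positions'][5],s['gripper_width'])
```

```text
8.55 [0.5165292  0.17388299 0.05246627] [-0.0187  0.1049] 104.07525517756136 -0.062424350745982904 0.07648105872570155
```

View pics/w5.png

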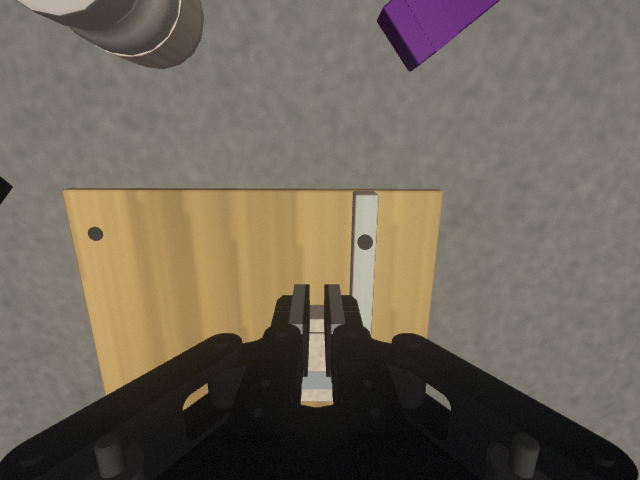

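>>> {"method": "drive_tool", "body": {"rows": [{"translation":[0,0,0.05],"turn":[0,0,0],"hand":0.84},{"translation":[0,0,0.08],"turn":[0,0,0],"hand":0.84},{"translation":[0,0,0.096],"turn":[0,0,0],"hand":0.84},{"translation":[0,0,0.096],"turn":[0,0,0],"hand":0.84}]}}

```text
time: 8.95
ee_pos: [0.5167, 0.174, 0.0142]
eef_rot: [-1.931, -2.477, 0.001]
contact_force: [0.1, 0.0, 0.5]
gripper_width: 0.08
grip_force: 0.0
```

>>> {"method": "drive_tool", "body": {"rows": [{"translation":[-0.02,0,0],"turn":[0,0,0],"hand":0.84},{"translation":[-0.03,0,0],"turn":[0,0,0],"hand":0.84},{"translation":[-0.04,0,0],"turn":[0,0,0],"hand":0.84},{"translation":[-0.055,0,0],"turn":[0,0,0],"hand":0.84},{"translation":[-0.07,0,0],"turn":[0,0,0],"hand":0.84},{"translation":[-0.085,0,0],"turn":[0,0,0],"hand":0.84},{"translation":[-0.1,0,0],"turn":[0,0,0],"hand":0.84},{"translation":[-0.115,0,0],"turn":[0,0,0],"hand":0.84},{"translation":[-0.13,0,0],"turn":[0,0,0],"hand":0.84},{"translation":[-0.145,0,0],"turn":[0,0,0],"hand":0.84},{"translation":[-0.16,0,0],"turn":[0,0,0],"hand":0.84},{"translation":[-0.175,0,0],"turn":[0,0,0],"hand":0.84},{"translation":[-0.19,0,0],"turn":[0,0,0],"hand":0.84},{"translation":[-0.205,0,0],"turn":[0,0,0],"hand":0.84},{"translation":[-0.22,0,0],"turn":[0,0,0],"hand":0.84},{"translation":[-0.235,0,0],"turn":[0,0,0],"hand":0.84},{"translation":[-0.25,0,0],"turn":[0,0,0],"hand":0.84},{"translation":[-0.265,0,0],"turn":[0,0,0],"hand":0.84},{"translation":[-0.28,0,0],"turn":[0,0,0],"hand":0.84},{"translation":[-0.28,0,0],"turn":[0,0,0],"hand":0.84}]}}

```text
time: 10.95
ee_pos: [0.5444, 0.0647, 0.0145]
eef_rot: [1.932, 2.477, -0.0]
contact_force: [1.0, -0.3, -1.0]
gripper_width: 0.083
grip_force: 0.0
```

Run:
```python
from h import *
c=cam('side');w=cam('wrist');t=cam('top')
i=np.hstack([cv2.resize(c[0][160:330,240:390],(400,453)),cv2.resize(w[0][240:480,180:460],(390,334))[:334] if 0 else cv2.copyMakeBorder(cv2.resize(w[0][260:480,200:440],(400,367)),0,86,0,0,0)])
cv2.imwrite('pics/s6.png',i[:,:,::-1])
s=r.state();print(s['time'],s['ee_pos'],toF(s['ee_pos']),s['contact_force'])
```

```text
11.1 [0.54418371 0.06546727 0.01448102] [-0.0181 -0.007 ] [-0.76947735 -0.83470888 -0.26176966]
```

View pics/s6.png

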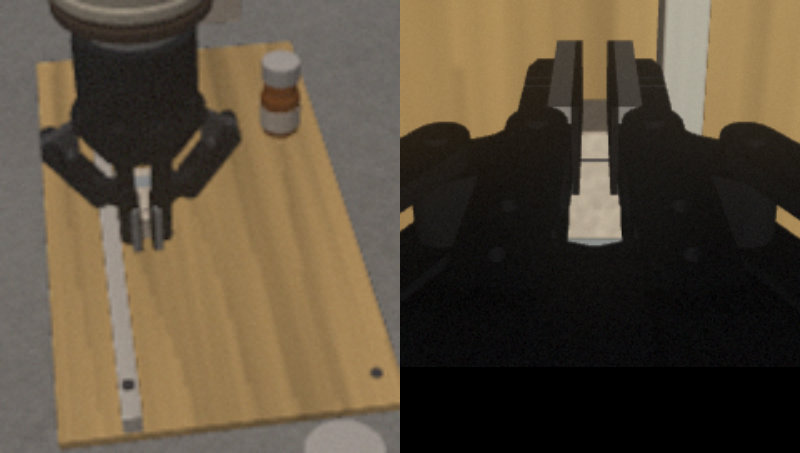

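The side crop shows the carton ahead of the fingers and still along the fence, with the vial untouched. I'll keep pushing with a slight bias toward the fence.

>>> {"method": "drive_tool", "body": {"rows": [{"translation":[-0.01,0.001,0.001],"turn":[0,0,0],"hand":0.84},{"translation":[-0.025,0.002,0.002],"turn":[0,0,0],"hand":0.84},{"translation":[-0.04,0.003,0.002],"turn":[0,0,0],"hand":0.84},{"translation":[-0.055,0.004,0.002],"turn":[0,0,0],"hand":0.84},{"translation":[-0.07,0.004,0.002],"turn":[0,0,0],"hand":0.84},{"translation":[-0.085,0.004,0.002],"turn":[0,0,0],"hand":0.84},{"translation":[-0.1,0.004,0.002],"turn":[0,0,0],"hand":0.84},{"translation":[-0.115,0.004,0.002],"turn":[0,0,0],"hand":0.84},{"translation":[-0.13,0.004,0.002],"turn":[0,0,0],"hand":0.84},{"translation":[-0.145,0.004,0.002],"turn":[0,0,0],"hand":0.84},{"translation":[-0.16,0.004,0.002],"turn":[0,0,0],"hand":0.84},{"translation":[-0.175,0.004,0.002],"turn":[0,0,0],"hand":0.84},{"translation":[-0.19,0.004,0.002],"turn":[0,0,0],"hand":0.84},{"translation":[-0.19,0.004,0.002],"turn":[0,0,0],"hand":0.84}]}}

```text
time: 12.5
ee_pos: [0.5645, -0.0086, 0.0137]
eef_rot: [1.932, 2.477, -0.0]
contact_force: [-0.1, 0.3, -0.1]
gripper_width: 0.077
grip_force: 0.2
```

Run:
```python
from h import *
s=r.state();print(s['time'],s['ee_pos'],toF(s['ee_pos']),s['contact_force'])
```

```text
12.5 [ 0.56450196 -0.00864862  0.0136722 ] [-0.0164 -0.0838] [-0.11899135  0.26805424 -0.0552194 ]
```

>>> {"method": "drive_tool", "body": {"rows": [{"translation":[-0.012,0,0],"turn":[0,0,0],"hand":0.84},{"translation":[-0.024,0,0],"turn":[0,0,0],"hand":0.84},{"translation":[-0.036,0,0],"turn":[0,0,0],"hand":0.84},{"translation":[-0.046,0,0],"turn":[0,0,0],"hand":0.84},{"translation":[-0.052,0,0],"turn":[0,0,0],"hand":0.84},{"translation":[-0.056,0,0],"turn":[0,0,0],"hand":0.84},{"translation":[-0.056,0,0],"turn":[0,0,0],"hand":0.84}]}}

```text
time: 13.2
ee_pos: [0.5699, -0.0298, 0.0137]
eef_rot: [1.931, 2.478, 0.0]
contact_force: [-1.4, -1.4, 0.8]
gripper_width: 0.081
grip_force: 0.4
```

>>> {"method": "drive_tool", "body": {"rows": [{"translation":[-0.003,0,0],"turn":[0,0,0],"hand":0.84},{"translation":[-0.006,0,0],"turn":[0,0,0],"hand":0.84},{"translation":[-0.006,0,0],"turn":[0,0,0],"hand":0.84}]}}

```text
time: 13.5
ee_pos: [0.5704, -0.032, 0.0137]
eef_rot: [-1.931, -2.478, -0.0]
contact_force: [-0.5, 0.1, -0.0]
gripper_width: 0.08
grip_force: 0.5
```

>>> {"method": "drive_tool", "body": {"rows": [{"translation":[-0.003,0,0],"turn":[0,0,0],"hand":0.84},{"translation":[-0.005,0,0],"turn":[0,0,0],"hand":0.84},{"translation":[-0.005,0,0],"turn":[0,0,0],"hand":0.84}]}}

```text
time: 13.8
ee_pos: [0.5706, -0.0327, 0.0137]
eef_rot: [-1.93, -2.476, -0.002]
contact_force: [-4.0, 11.9, 4.0]
gripper_width: 0.083
grip_force: 6.5
```

>>> {"method": "drive_tool", "body": {"rows": [{"translation":[-0.002,0,0],"turn":[0,0,0],"hand":0.84},{"translation":[-0.004,0,0],"turn":[0,0,0],"hand":0.84},{"translation":[-0.004,0,0],"turn":[0,0,0],"hand":0.84}]}}

```text
time: 14.1
ee_pos: [0.5706, -0.0329, 0.0137]
eef_rot: [-1.928, -2.475, -0.004]
contact_force: [-6.4, 24.0, 8.3]
gripper_width: 0.079
grip_force: 13.0
```

>>> {"method": "drive_tool", "body": {"rows": [{"translation":[0.015,0,0],"turn":[0,0,0],"hand":0.84},{"translation":[0.04,0,0],"turn":[0,0,0],"hand":0.84},{"translation":[0.05,0,-0.1],"turn":[0,0,0],"hand":0.84},{"translation":[0.05,0,-0.2],"turn":[0,0,0],"hand":0.84},{"translation":[0.05,0,-0.3],"turn":[0,0,0],"hand":0.84},{"translation":[0.05,-0.08,-0.37],"turn":[0,0,0.14],"hand":0.84},{"translation":[0.05,-0.16,-0.37],"turn":[0,0,0.28],"hand":0.84},{"translation":[0.05,-0.18,-0.37],"turn":[0,0,0.42],"hand":0.84},{"translation":[0.05,-0.18,-0.37],"turn":[0,0,0.56],"hand":0.84},{"translation":[0.05,-0.18,-0.37],"turn":[0,0,0.7],"hand":0.84},{"translation":[0.05,-0.18,-0.37],"turn":[0,0,0.75],"hand":0.84},{"translation":[0.05,-0.18,-0.37],"turn":[0,0,0.75],"hand":0.84}]}}

```text
time: 15.3
ee_pos: [0.4966, -0.0334, 0.1618]
eef_rot: [2.733, 1.549, 0.0]
contact_force: [0.7, 0.1, 0.8]
gripper_width: 0.081
grip_force: 0.0
```

>>> {"method": "drive_tool", "body": {"rows": [{"translation":[0,0,0],"turn":[0,0,0.14],"hand":0.84},{"translation":[0,0,0],"turn":[0,0,0.28],"hand":0.84},{"translation":[0,0,0],"turn":[0,0,0.42],"hand":0.84},{"translation":[0,0,0],"turn":[0,0,0.56],"hand":0.84},{"translation":[0,0,0],"turn":[0,0,0.7],"hand":0.84},{"translation":[0,0,0],"turn":[0,0,0.75],"hand":0.84},{"translation":[0,0,0],"turn":[0,0,0.75],"hand":0.84},{"translation":[0,0,0],"turn":[0,0,0.75],"hand":0.84}]}}

```text
time: 16.1
ee_pos: [0.4966, -0.0335, 0.1617]
eef_rot: [-3.117, -0.392, -0.0]
contact_force: [-0.3, -0.6, -0.6]
gripper_width: 0.08
grip_force: 0.0
```

Run:
```python
from h import *
import pickle
c=cam('wrist');pickle.dump(c,open('w7.pkl','wb'))
s=r.state();print(s['time'],s['ee_pos'],toF(s['ee_pos']))
_,f,cx,cy,p,M=c
q=np.array([.560087,.07665421,0]);a=np.radians(14.012)
w=q+[0.016*np.cos(a)*-1+.15*np.sin(a),-.016*np.sin(a)-.15*np.cos(a),.02]
k=M.T@(w-p);u,v=int(cx+f*k[0]/k[2]),int(cy+f*k[1]/k[2]);print(u,v)
x0,y0=max(u-110,0),max(v-80,0)
i=c[0][y0:y0+160,x0:x0+220];print(x0,y0)
cv2.imwrite('pics/w7.png',cv2.resize(i,None,fx=3.6,fy=3.6,interpolation=2)[:,:,::-1])
```

```text
16.15 [ 0.49658907 -0.03354403  0.1616965 ] [-0.0883 -0.0915]
389 139
279 59
```

View pics/w7.png

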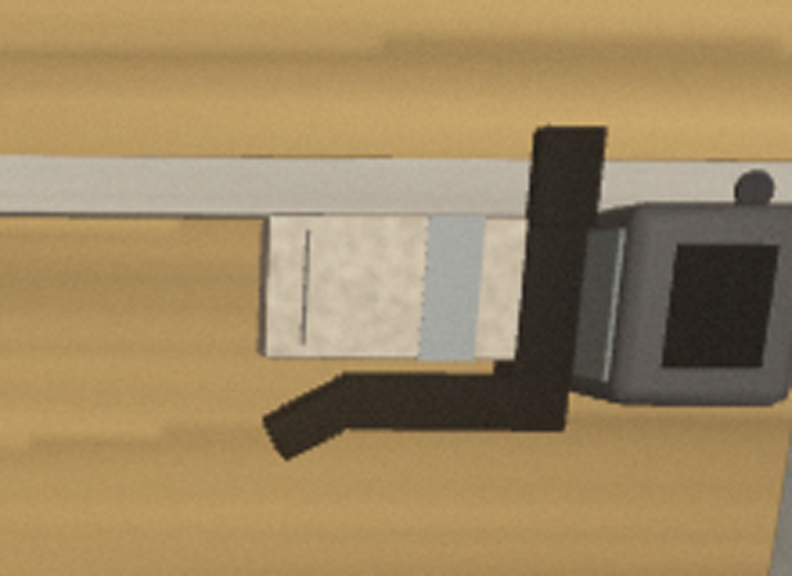

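The final view shows the carton in the pocket, against the fence edge (row 216 of the crop) and touching the stop (column 520). I'll check the numbers before handing in.

Run:
```python
from h import *
import pickle
c=pickle.load(open('w7.pkl','rb'));P=lambda a,b:(279+a/3.6-.36,59+b/3.6-.36)
for q in((268,356),(514,360),(269,216),(522,217)): print(q,toF(plane(c,*P(*q),.026)))
for q in((50,214),(230,216)): print('fence',toF(plane(c,*P(*q),.022)))
print('lip',toF(plane(c,*P(400,374),.022)),toF(plane(c,*P(480,374),.022)),'stop top edge',toF(plane(c,*P(520,300),.022)))
```

```text
(268, 356) [-0.0301 -0.1206]
(514, 360) [-0.0307 -0.175 ]
(269, 216) [-0.001  -0.1197]
(522, 217) [-0.0008 -0.1739]
fence [-0.0006 -0.0725]
fence [-0.0008 -0.1116]
lip [-0.0341 -0.1508] [-0.034  -0.1688] stop top edge [-0.0179 -0.1763]
```

Everything agrees within about half a millimetre: near edge 30 mm from the fence, outer end 56 mm from the stop. The arm is clear of everything.

```bash
python3 -c "
from cell import r
print(r.sign_off())"
```

```text
the job is handed in; nothing more can be done
None
```

The carton was pushed flush to the fence and slid along it into the pocket; it now sits home, flat and against the end stop (measured to about half a millimetre), with the arm clear and the job handed in at about 16 s.

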